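# Press the row of rivet caps home along the panel

### The job

Run closed fingertips along the bowed row of five rivet caps on the leather panel and press each cap gently home on its post, one after another in order from the panel's square end to its round end. Between the first cap and the last, follow the row with the fingertips kept within about 3 cm of the leather; then draw clear. Nothing is to be picked up: leave the panel where it lies, and do not disturb the tool standing on it or the things around it.

Things in the scene. Friction and masses are not known exactly. Their poses are not given: they have to be found in the camera images.
- panel: Loose brown leather-faced panel on a steel backing, 0.8 kg, flat on the table, any yaw: 295 mm long (x), 130 wide (y), 14 thick. One square end (x = -145 mm), one half-round end (x = +150). Origin: underside, mid-width, 145 mm from the square end; z up. Five steel rivet caps stand on it in a bowed row at x, y = (-105,-25), (-52.5,20), (0,35), (52.5,20), (105,-25) mm.
- cap1_top (a point): Middle of the domed top of the first rivet cap, counting from the panel's square end. Steel dome 24 mm across and 4 mm thick on a thin post; the point goes down with the cap, from 10 mm above the panel's top face (standing proud) to 4 mm above it (home). About 69 mm lies between caps 1-2 and 4-5, 55 mm between the others.
- cap1 (a joint): How far that cap has been pushed down its post, in m: 0 to 0.0015 at the start, 0.006 fully home (hard stop). It moves under about 2.5 N, plus a little drag with speed (8 N per m/s), and stays where it is left (no spring).
- cap2_top (a point): Middle of the domed top of the second rivet cap, counting from the panel's square end. Steel dome 24 mm across and 4 mm thick on a thin post; the point goes down with the cap, from 10 mm above the panel's top face (standing proud) to 4 mm above it (home). About 69 mm lies between caps 1-2 and 4-5, 55 mm between the others.
- cap2 (a joint): How far that cap has been pushed down its post, in m: 0 to 0.0015 at the start, 0.006 fully home (hard stop). It moves under about 2.5 N, plus a little drag with speed (8 N per m/s), and stays where it is left (no spring).
- cap3_top (a point): Middle of the domed top of the third rivet cap, counting from the panel's square end. Steel dome 24 mm across and 4 mm thick on a thin post; the point goes down with the cap, from 10 mm above the panel's top face (standing proud) to 4 mm above it (home). About 69 mm lies between caps 1-2 and 4-5, 55 mm between the others.
- cap3 (a joint): How far that cap has been pushed down its post, in m: 0 to 0.0015 at the start, 0.006 fully home (hard stop). It moves under about 2.5 N, plus a little drag with speed (8 N per m/s), and stays where it is left (no spring).
- cap4_top (a point): Middle of the domed top of the fourth rivet cap, counting from the panel's square end. Steel dome 24 mm across and 4 mm thick on a thin post; the point goes down with the cap, from 10 mm above the panel's top face (standing proud) to 4 mm above it (home). About 69 mm lies between caps 1-2 and 4-5, 55 mm between the others.
- cap4 (a joint): How far that cap has been pushed down its post, in m: 0 to 0.0015 at the start, 0.006 fully home (hard stop). It moves under about 2.5 N, plus a little drag with speed (8 N per m/s), and stays where it is left (no spring).
- cap5_top (a point): Middle of the domed top of the last rivet cap, counting from the panel's square end. Steel dome 24 mm across and 4 mm thick on a thin post; the point goes down with the cap, from 10 mm above the panel's top face (standing proud) to 4 mm above it (home). About 69 mm lies between caps 1-2 and 4-5, 55 mm between the others.
- cap5 (a joint): How far that cap has been pushed down its post, in m: 0 to 0.0015 at the start, 0.006 fully home (hard stop). It moves under about 2.5 N, plus a little drag with speed (8 N per m/s), and stays where it is left (no spring).
- stamp: Bystander: steel stamping tool standing loose on the panel inside the bow of the row, 60 mm tall, 12 mm shank, 22 mm foot; origin under its foot.
- tin: Bystander: aluminium tin, 60 mm across, 45 mm tall, standing on the table beside the panel; origin under its middle.
- setter: Bystander: steel rivet-setting bar lying on the table beside the panel, about 120 mm long (its x), 12 to 16 mm wide, 14 mm high; origin on the underside.
- mallet: Bystander: mallet lying on the table at the robot's left, rawhide head 64 mm across and 100 mm long, wooden handle, 240 mm in all; origin under the handle, 100 mm from the head.
- awl: Bystander: awl with a dark wooden handle lying on the table at the robot's right; origin on the underside.
- bottle: Bystander: amber dye bottle, 54 mm across, 130 mm tall, on the table to the right, beyond the awl; origin under its middle.

How it is judged:
By the outcome, as a careful person would: the job done as asked, in the order asked, and still so for the second after the job is handed in, with the robot touching nothing.
It also fails if it takes over 48 s, if anything falls off the work surface, if the arm or the gripper's body presses on something with over 40 N, if the wrist force passes 120 N, or if a joint passes its speed limit or range.

### The arm

A 7-joint arm with a two-finger parallel gripper is mounted at the origin on the work surface. World frame = base frame: x ahead of the robot, y to its left, z up, the work surface at z = 0. Lengths are in mm, angles in rad, forces in N, time in s.
With the tool pointing down it reaches from about 400 to 925 mm from the base axis. Payload 4.1 kg.
Tool frame: the origin (TCP) lies between the finger pads, 19 mm behind the fingertips; this is the grasp point; z points along the fingers, y is the line along which they close (so a half turn about z gives the same grasp; the last joint's range is limited). The gripper opens to 85 mm and grips with 20 to 120 N. Pads are 22 mm wide; open, the fingers measure 114 mm over their backs; the gripper's body (76 mm by 85 mm) begins 54 mm behind the grasp point. The pads swing forward as they close: fully open they stand 13 mm farther back than shut.
Start: joints at [1.14, 0.398, 0.045, 1.537, -0.019, 1.207, -0.051], TCP at [211.772, -614.568, 250.047] pointing down, gripper open.
Joint ranges: [-2.82, 2.82], [-0.49, 2.23], [-1.37, 1.46], [0, 2.46], [-1.36, 4.5], [0.23, 2], [-2.94, 2.94]. Speed limits (rad/s): [2.57, 2.57, 3.14, 3.14, 3.14, 3.14, 3.14].

### API

Orientations are given as [roll, pitch, yaw] about the fixed x, y, z axes, in that order (R = Rz(yaw) Ry(pitch) Rx(roll)).
In Python, from cell import env, cams gives the robot as it stands.
- The arm moves only by the tool arm_command, never from a script. Its argument "steps" is a list of rows, each a list of 3 entries, a list of its own where there are three numbers: the closure, from -1 (fully open) to 1 (shut), then the shift along the tool's x, y, z as a fraction of full scale, then the turn, a rotation vector about the tool's x, y, z as a fraction of full scale. A call has 1 to 12 rows; each row shifts and turns the commanded pose from where the row before left it, along the tool's axes as they then stand; what a row does not reach is not made up. Full scale, the value 1, is 0.5 m for a shift and 2 pi rad for a turn. A row lasts 1/8 s, in which the tool goes at most 62.5 mm and 10.7 degrees, less where a joint would pass 70% of its speed; a pose out of reach is approached as far as the arm can. A call with a number of a shift or a turn outside -1 to 1 is refused whole. A call with a gripper value outside its range is refused whole. The fingers move at their own pace and stop on an object; "grip_force" is the grip in N (left out, the last holds). Time passes only in rows, so rows that do not move let the fingers close. It gives the time, the measured TCP pose, the force, the opening and the grip force at its end, in the units of the state.
- env.observe(): the state, without advancing time (a new reading comes with each control period).
- cams.grab_frame(name): name is "side" or "top" or "wrist"; returns a dict with "image" (480x640x3 uint8, red, green, blue), "K" (3x3 intrinsics, pixels), "pose" (4x4, takes a point from camera to world coordinates). Camera axes: x right, y up, looking along -z (the intrinsics and any distortion apply to the point x, -y, -z); pixel columns grow to the right and rows downward; lengths in mm; the calibration is good to about 2 mm. The wrist camera is an equidistant fisheye: a pixel r from the principal point sees the ray r / f radians off the axis. A picture is of the moment at which its call begins. There is no depth.
- env.finish_job(): hands the job in; it is judged then, once.
The state is a dict: "time_s": time; "joints": joint angles; "qd": joint speeds; "joint_efforts": joint torques, N m; "tcp_pos": TCP position; "ee_rot": TCP orientation; "ft_force": force on the tool from outside, world axes, zero at the start; "ft_torque": the same for the moment, N m; "grip_width": finger opening in mm; "grip_force": force on a finger pad.
Only numpy, scipy, OpenCV 4.12 (cv2) and the standard library are available. Lean on these libraries where they do the work, as an engineer would, in place of code of your own. Each camera call takes 0.05 s, during which the arm holds its last target. There are 200 camera calls.

## Working session

There is one attempt and no reset: what is moved stays moved. The work goes in short steps, Python scripts to look and compute and a tool call to move; the robot and the scene stay as the last step left them, time stands still between calls to the robot, and variables do not carry over. Pictures are saved under pics/ and viewed, at most 10 in all, crops included, and the job is handed in when it is done.

Besides the shell and the picture viewer there is one more tool, called after ">>>" in YAML: its name, and indented under it one key for each argument. arm_command: Moves the arm, as the interface text tells. Its arguments: {"type":"object","properties":{"steps":{"type":"array","items":{"type":"array"}},"grip_force":{"type":"number"}},"required":["steps"]}

```bash
ls; mkdir -p pics; python3 - <<'E'
from cell import env,cams
import cv2,numpy as np
np.set_printoptions(suppress=True,precision=4)
for n in ("top","side"):
    f=cams.grab_frame(n); cv2.imwrite(f"pics/{n}0.png",f["image"][:,:,::-1]); print(n,f["K"],f["pose"],[k for k in f])
print(env.observe())
E
```

```text
pics
top [[528.0041   0.     309.1757]
 [  0.     528.0041 243.5281]
 [  0.       0.       1.    ]] [[  -0.0042    0.9979   -0.0639  440.3988]
 [  -1.       -0.0044   -0.0041   18.1026]
 [  -0.0044    0.0638    0.998  1317.4307]
 [   0.        0.        0.        1.    ]] ['image', 'K', 'pose']
side [[552.4146   0.     325.0473]
 [  0.     552.4146 229.3264]
 [  0.       0.       1.    ]] [[ -0.9322   0.2837  -0.2249 264.6794]
 [ -0.3617  -0.7047   0.6103 734.6805]
 [  0.0146   0.6503   0.7596 928.5275]
 [  0.       0.       0.       1.    ]] ['image', 'K', 'pose']
{'time_s': 0.1, 'joints': array([ 1.14  ,  0.3991,  0.0451,  1.5377, -0.0187,  1.2069, -0.0507]), 'qd': array([ 0.0016, -0.0026, -0.0016, -0.0047,  0.0001, -0.0009,  0.0009]), 'joint_efforts': array([  0.0044, -47.6265,   1.3703, -25.4951,   0.0118,   0.005 ,
        -0.    ]), 'tcp_pos': array([ 211.5878, -614.0278,  249.0597]), 'ee_rot': array([-3.1398,  0.0001,  0.3319]), 'ft_force': array([ 0.6602, -0.0059,  0.0393]), 'ft_torque': array([ 0.0587, -0.0015, -0.0384]), 'grip_force': 0.0, 'grip_width': 85.48040130636636}
```

View pics/top0.png

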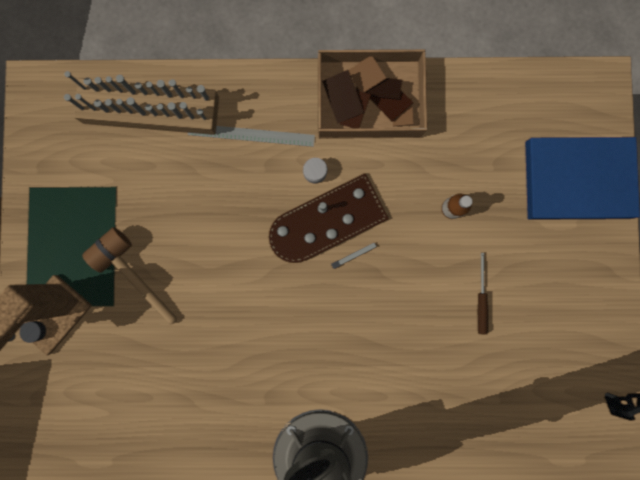

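View pics/side0.png

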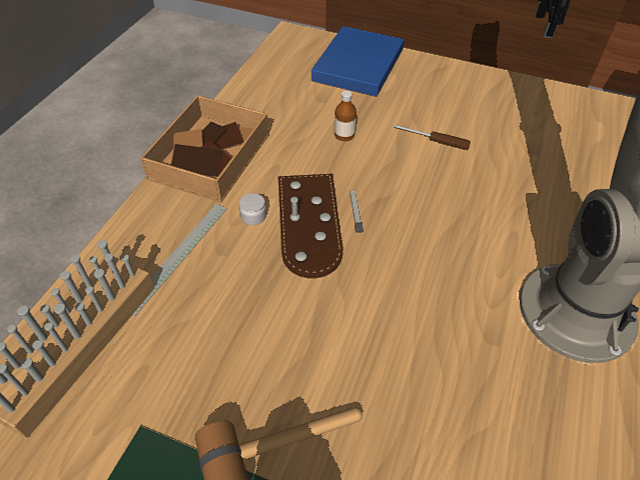

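The top view shows caps 1–5 at about (358,194), (348,219), (331,234), (309,238), (282,231), with the stamp at (322,208) inside the bow. The square end is upper right. In the side view the caps are at (295,185), (317,200), (325,216), (320,236), (301,256).

```bash
cat > h.py <<'E'
import numpy as np,cv2
from scipy.optimize import least_squares
C=np.array([(-105,-25),(-52.5,20),(0,35),(52.5,20),(105,-25)],float)
def refine(im,p,w=7):
    p=np.array(p,float); g=im.astype(float).mean(2)
    for _ in range(4):
        x,y=np.round(p).astype(int); s=g[y-w:y+w+1,x-w:x+w+1]
        m=np.clip(s-90,0,80); Y,X=np.mgrid[y-w:y+w+1,x-w:x+w+1]
        p=np.array([(m*X).sum(),(m*Y).sum()])/m.sum()
    return p
def proj(f,P):
    T=np.linalg.inv(f["pose"]); q=P@T[:3,:3].T+T[:3,3]
    return np.c_[f["K"][0,2]+f["K"][0,0]*q[:,0]/-q[:,2], f["K"][1,2]-f["K"][1,1]*q[:,1]/-q[:,2]]
def caps(v,z=21.5):
    c,s=np.cos(v[2]),np.sin(v[2]); return np.c_[C@np.array([[c,s],[-s,c]])+v[:2],np.full(5,z)]
E
python3 - <<'E'
from h import *
from cell import env,cams
np.set_printoptions(suppress=True,precision=2)
seed={"top":[(358,194),(348,219),(331,234),(309,238),(282,231)],"side":[(295,185),(317,200),(325,216),(320,236),(301,256)]}
F={n:cams.grab_frame(n) for n in seed}
U={n:np.array([refine(F[n]["image"],p) for p in seed[n]]) for n in seed}
for ns in (["top"],["side"],["top","side"]):
    r=least_squares(lambda v:np.concatenate([(proj(F[n],caps(v))-U[n]).ravel() for n in ns]),[500,0,2.7])
    print(ns,r.x,r.fun.reshape(-1,2).tolist() if len(ns)==2 else np.abs(r.fun).max())
print(U); print(caps(r.x))
# stamp foot ray / shank
v=r.x;c,s=np.cos(v[2]),np.sin(v[2])
for n in F:
    im=F[n]["image"]; x0,y0,w,h=(255,150,150,120) if n=="top" else (230,160,150,125)
    a=cv2.resize(im[y0:y0+h,x0:x0+w],None,fx=5,fy=5,interpolation=cv2.INTER_CUBIC)[:, :, ::-1].copy()
    for p in proj(F[n],caps(v)): cv2.circle(a,tuple(int(t) for t in (p-[x0,y0]+.5)*5),3,(0,0,255),-1)
    cv2.imwrite(f"pics/crop_{n}.png",a[:600,:750])
E
```

```text
['top'] [578.36 -12.7    2.03] 0.038803775762858095
['side'] [577.84 -11.14   2.03] 0.12703193031910587
['top', 'side'] [578.16 -12.05   2.03] [[-0.2727556517572225, 0.060117266635074884], [-0.24978812072157552, 0.1144032995179316], [-0.259248743150863, 0.10745729502284007], [-0.2501721317191823, 0.10237765649594621], [-0.2970782655051494, 0.026230647924279538], [-0.0035668942359166067, -0.34645895985505604], [0.017867625933888576, -0.26596047114989574], [0.03763647880953158, -0.23263446141464783], [0.021668671241741322, -0.4730295590230753], [0.03597568408099505, -0.3215864868720928]]
{'top': array([[357.16, 193.34],
       [346.38, 218.92],
       [330.08, 233.83],
       [308.27, 237.89],
       [281.1 , 231.16]]), 'side': array([[295.08, 185.06],
       [316.16, 200.3 ],
       [324.78, 217.13],
       [319.97, 235.98],
       [300.41, 256.46]])}
[[647.04 -95.14  21.5 ]
 [583.46 -67.98  21.5 ]
 [546.77 -27.54  21.5 ]
 [536.99  26.18  21.5 ]
 [554.11  93.17  21.5 ]]
```

View pics/crop_top.png

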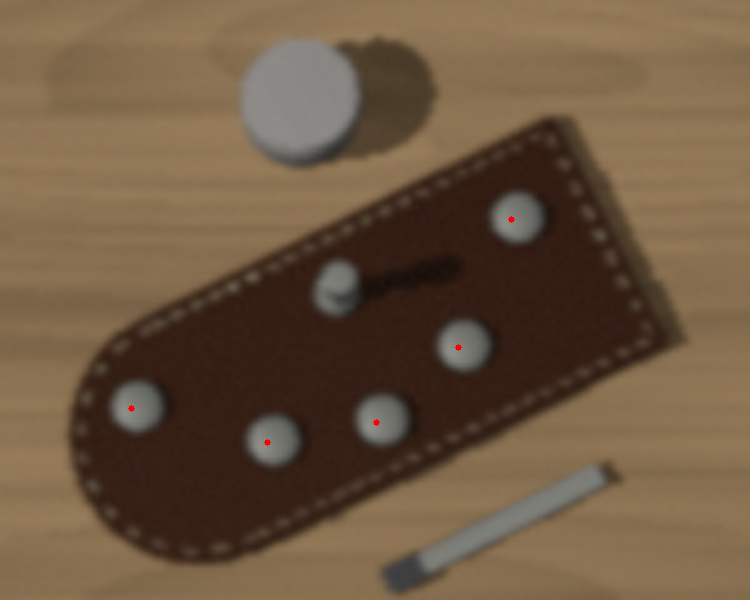

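View pics/crop_side.png

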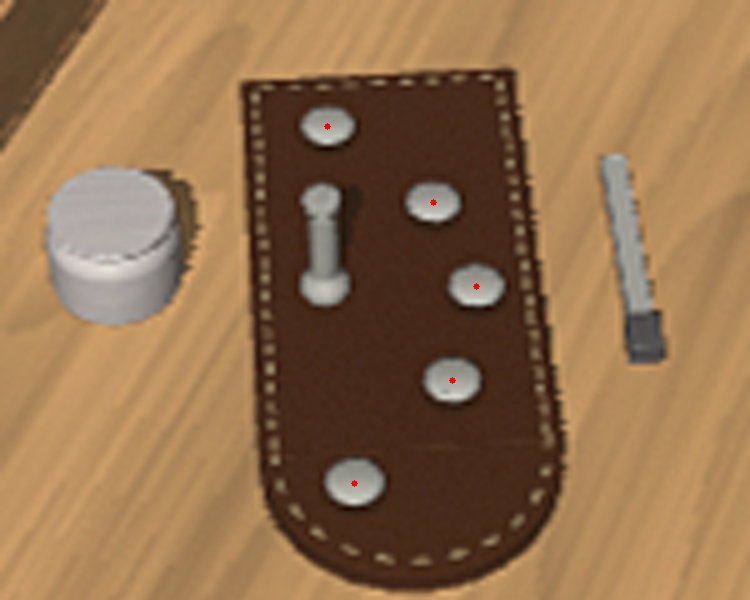

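The crops show the refined points sitting about 6 crop px left of the dome centres in the top view. That is shading bias. In the side view they are centred. The stamp foot is at crop (337,298) top and (325,288) side. I'll refit with binary outlines and work out the moves.

```bash
cat >> h.py <<'E'
def refine2(im,p,w=8):
    p=np.array(p,float)
    for _ in range(3):
        x,y=np.round(p).astype(int); a=cv2.resize(im[y-w:y+w+1,x-w:x+w+1],None,fx=8,fy=8,interpolation=cv2.INTER_CUBIC)
        g=a[:,:,2]  # blue separates steel from leather
        _,b=cv2.threshold(g,70,255,cv2.THRESH_BINARY)
        n,l,st,ce=cv2.connectedComponentsWithStats(b); k=l[l.shape[0]//2,l.shape[1]//2]
        (cx,cy)=ce[k]; p=np.array([x-w+(cx+.5)/8-.5,y-w+(cy+.5)/8-.5])
    return p
def shift(d,rpy):   # world mm -> tool fractions
    from scipy.spatial.transform import Rotation as R
    return R.from_euler("xyz",rpy).inv().apply(d)/500
E
python3 - <<'E'
from h import *
from cell import env,cams
np.set_printoptions(suppress=True,precision=3)
seed={"top":[(358,194),(348,219),(331,234),(309,238),(282,231)],"side":[(295,185),(317,200),(325,216),(320,236),(301,256)]}
F={n:cams.grab_frame(n) for n in seed}
U={n:np.array([refine2(F[n]["image"],p) for p in seed[n]]) for n in seed}
for ns in (["top"],["side"],["top","side"]):
    r=least_squares(lambda v:np.concatenate([(proj(F[n],caps(v,21))-U[n]).ravel() for n in ns]),[500,0,2])
    print(ns,r.x,np.abs(r.fun).max())
P=caps(r.x); print(U["top"]-[255,150],P)
np.save("caps.npy",P)
for n,uv in (("top",(255+337/5-.5,150+298/5-.5)),("side",(230+325/5-.5,160+290/5-.5))):
    f=F[n];K=f["K"];d=f["pose"][:3,:3]@[(uv[0]-K[0,2])/K[0,0],-(uv[1]-K[1,2])/K[1,1],-1];o=f["pose"][:3,3]
    s=(o+d*(17-o[2])/d[2]);print("stamp",s,np.linalg.norm(P[:,:2]-s[:2],axis=1))
s=env.observe();print(s["tcp_pos"],s["ee_rot"],shift([*(P[0,:2]-s["tcp_pos"][:2]),0],s["ee_rot"]))
for i in range(4):print(shift([*(P[i+1,:2]-P[i,:2]),0],s["ee_rot"]))
E
```

```text
['top'] [579.086 -14.346   2.03 ] 0.03560720195486056
['side'] [578.44  -12.643   2.03 ] 0.16912527715473402
['top', 'side'] [578.824 -13.637   2.03 ] 0.5509118627139458
[[102.79   43.066]
 [ 92.059  68.659]
 [ 75.738  83.534]
 [ 53.965  87.633]
 [ 26.742  80.875]] [[647.739 -96.707  21.5  ]
 [584.142 -69.565  21.5  ]
 [547.443 -29.138  21.5  ]
 [537.641  24.576  21.5  ]
 [554.737  91.576  21.5  ]]
stamp [608.971  -8.473  17.   ] [ 96.375  65.945  64.906  78.614 113.803]
stamp [609.688  -4.586  17.   ] [ 99.67   69.82   66.912  77.725 110.755]
[ 211.687 -614.392  249.673] [-3.141  0.     0.332] [ 1.162 -0.695  0.   ]
[-0.103 -0.093  0.   ]
[-0.043 -0.1    0.   ]
[ 0.016 -0.108  0.   ]
[ 0.076 -0.116  0.   ]
```

>>> arm_command:
  steps:
    - [1,[0.06,-0.036,0],[0,0,0]]
    - [1,[0.08,-0.048,0],[0,0,0]]
    - [1,[0.08,-0.048,0],[0,0,0]]
    - [1,[0.08,-0.048,0],[0,0,0]]
    - [1,[0.08,-0.048,0],[0,0,0]]
    - [1,[0.08,-0.048,0],[0,0,0]]
    - [1,[0.08,-0.048,0],[0,0,0]]
    - [1,[0.08,-0.048,0],[0,0,0]]
    - [1,[0.08,-0.048,0],[0,0,0]]
    - [1,[0.08,-0.048,0],[0,0,0]]
    - [1,[0.08,-0.048,0],[0,0,0]]
    - [1,[0.08,-0.048,0],[0,0,0]]
  grip_force: 20

```text
time_s: 1.8
tcp_pos: [565.1, -193.7, 250.1]
ee_rot: [3.141, -0.0, 0.332]
ft_force: [-0.0, -0.5, -0.3]
grip_width: -0.1
grip_force: 0.0
```

>>> arm_command:
  steps:
    - [1,[0.08,-0.048,0],[0,0,0]]
    - [1,[0.08,-0.048,0],[0,0,0]]
    - [1,[0.06,-0.035,0.04],[0,0,0]]
    - [1,[0,0,0.08],[0,0,0]]
    - [1,[0,0,0.06],[0,0,0]]
    - [1,[0,0,0],[0,0,0]]
    - [1,[0,0,0],[0,0,0]]
    - [1,[0,0,0],[0,0,0]]

```text
time_s: 2.8
tcp_pos: [648.1, -97.3, 162.1]
ee_rot: [3.14, -0.003, 0.332]
ft_force: [0.1, -0.7, -0.2]
grip_width: -0.1
grip_force: 0.0
```

```bash
cat > st.py <<'E'
import sys
from h import *
from cell import env
np.set_printoptions(suppress=True,precision=4)
s=env.observe();P=np.load("caps.npy");i=int(sys.argv[1])-1
print(s["time_s"],s["tcp_pos"],s["ee_rot"],s["ft_force"],s["grip_width"],"to cap",shift([*P[i,:2],56]-s["tcp_pos"],s["ee_rot"]))
E
python3 st.py 1
```

```text
2.8 [648.132  -97.2602 162.0556] [ 3.14   -0.0032  0.3316] [ 0.1441 -0.6813 -0.1513] -0.08873212535719557 to cap [-0.0011 -0.0016  0.2121]
```

>>> arm_command:
  steps:
    - [1,[0,-0.0015,0.06],[0,0,0]]
    - [1,[0,0,0.08],[0,0,0]]
    - [1,[0,0,0.05],[0,0,0]]
    - [1,[0,0,0.02],[0,0,0]]
    - [1,[0,0,0],[0,0,0]]
    - [1,[0,0,0],[0,0,0]]

```text
time_s: 3.55
tcp_pos: [648.0, -96.5, 56.7]
ee_rot: [3.14, -0.003, 0.332]
ft_force: [0.5, 0.1, 0.3]
grip_width: -0.0
grip_force: 0.0
```

```bash
python3 st.py 1; python3 - <<'E'
from cell import cams; import cv2,numpy as np
f=cams.grab_frame("side")["image"]; a=cv2.resize(f[100:280,220:400],None,fx=3.3,fy=3.3,interpolation=cv2.INTER_CUBIC)
b=cv2.resize(cams.grab_frame("top")["image"][150:270,265:385],None,fx=1.65,fy=4.95)[:594]
cv2.imwrite("pics/c1.png",a[:,:,::-1])
E
```

```text
3.55 [647.9681 -96.4914  56.7269] [ 3.1402 -0.0027  0.3317] [0.4862 0.109  0.2716] -0.0172799563075864 to cap [-0.0006  0.0003  0.0015]
```

View pics/c1.png

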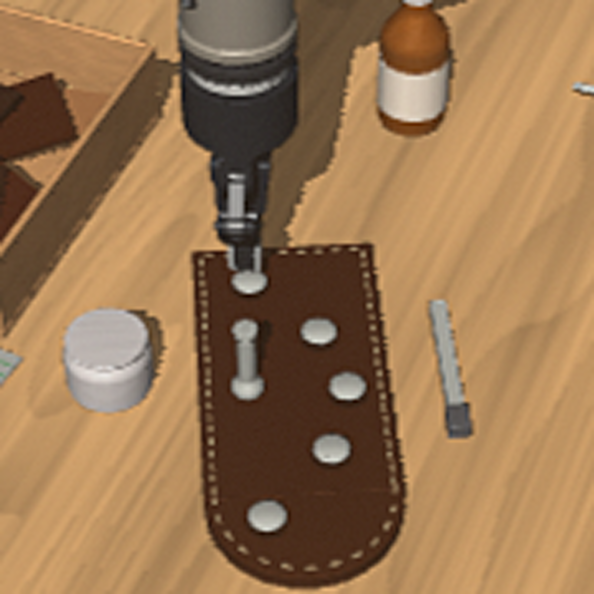

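The side view shows the closed fingertips hovering right over cap 1 at about (248,270), well clear of the stamp at (246,385). Pressing now.

>>> arm_command:
  steps:
    - [1,[0,0,0.014],[0,0,0]]
    - [1,[0,0,0.01],[0,0,0]]
    - [1,[0,0,0.003],[0,0,0]]
    - [1,[0,0,0.003],[0,0,0]]
    - [1,[0,0,0],[0,0,0]]
    - [1,[0,0,0],[0,0,0]]

```text
time_s: 4.4
tcp_pos: [646.5, -96.4, 39.9]
ee_rot: [3.142, 0.0, 0.332]
ft_force: [-0.5, 0.1, 0.8]
grip_width: -0.1
grip_force: 0.6
```

>>> arm_command:
  steps:
    - [1,[0,0,0.002],[0,0,0]]
    - [1,[0,0,0],[0,0,0]]
    - [1,[0,0,0],[0,0,0]]

```text
time_s: 4.78
tcp_pos: [646.5, -96.4, 39.0]
ee_rot: [3.142, 0.0, 0.332]
ft_force: [-1.0, 0.3, 1.9]
grip_width: 0.1
grip_force: 1.0
```

>>> arm_command:
  steps:
    - [1,[0,0,0.002],[0,0,0]]
    - [1,[0,0,0],[0,0,0]]
    - [1,[0,0,0],[0,0,0]]

```text
time_s: 5.15
tcp_pos: [646.6, -96.4, 37.9]
ee_rot: [3.141, 0.0, 0.332]
ft_force: [-2.0, 0.2, 2.0]
grip_width: -0.0
grip_force: 0.9
```

>>> arm_command:
  steps:
    - [1,[0,0,0.002],[0,0,0]]
    - [1,[0,0,0],[0,0,0]]
    - [1,[0,0,0],[0,0,0]]

```text
time_s: 5.52
tcp_pos: [646.6, -96.4, 36.9]
ee_rot: [3.141, 0.0, 0.332]
ft_force: [-1.2, -0.9, 2.2]
grip_width: -0.2
grip_force: 0.8
```

>>> arm_command:
  steps:
    - [1,[0,0,0.002],[0,0,0]]
    - [1,[0,0,0],[0,0,0]]
    - [1,[0,0,0],[0,0,0]]

```text
time_s: 5.9
tcp_pos: [646.7, -96.4, 36.5]
ee_rot: [3.141, 0.0, 0.332]
ft_force: [-1.5, 0.6, 5.4]
grip_width: 0.3
grip_force: 2.7
```

>>> arm_command:
  steps:
    - [1,[0,0,0.002],[0,0,0]]
    - [1,[0,0,0],[0,0,0]]
    - [1,[0,0,0],[0,0,0]]

```text
time_s: 6.28
tcp_pos: [646.7, -96.4, 36.4]
ee_rot: [3.141, 0.0, 0.332]
ft_force: [-3.8, 0.2, 10.3]
grip_width: -0.0
grip_force: 5.0
```

Cap 1 is home: force rose to 10 N with no further travel at z 36.4. On to cap 2, staying low.

>>> arm_command:
  steps:
    - [1,[0,0,-0.017],[0,0,0]]
    - [1,[0,0,-0.017],[0,0,0]]
    - [1,[-0.02,-0.018,0],[0,0,0]]
    - [1,[-0.03,-0.027,0],[0,0,0]]
    - [1,[-0.03,-0.027,0],[0,0,0]]
    - [1,[-0.022,-0.02,0],[0,0,0]]
    - [1,[0,0,0],[0,0,0]]
    - [1,[0,0,0],[0,0,0]]

```text
time_s: 7.28
tcp_pos: [584.1, -69.8, 52.2]
ee_rot: [3.141, -0.001, 0.332]
ft_force: [-0.5, 1.0, 0.5]
grip_width: 0.2
grip_force: 0.0
```

```bash
python3 st.py 2
```

```text
7.275 [584.1477 -69.8012  52.1976] [ 3.1409 -0.001   0.3316] [-0.4659  0.9957  0.4524] 0.19815614539329499 to cap [ 0.0002 -0.0004 -0.0076]
```

>>> arm_command:
  steps:
    - [1,[0,0,0.01],[0,0,0]]
    - [1,[0,0,0.008],[0,0,0]]
    - [1,[0,0,0.003],[0,0,0]]
    - [1,[0,0,0.003],[0,0,0]]
    - [1,[0,0,0.003],[0,0,0]]
    - [1,[0,0,0.003],[0,0,0]]
    - [1,[0,0,0],[0,0,0]]
    - [1,[0,0,0],[0,0,0]]

```text
time_s: 8.28
tcp_pos: [583.6, -69.6, 37.0]
ee_rot: [3.141, -0.0, 0.332]
ft_force: [0.2, -0.6, 1.7]
grip_width: -0.1
grip_force: 0.6
```

>>> arm_command:
  steps:
    - [1,[0,0,0.003],[0,0,0]]
    - [1,[0,0,0],[0,0,0]]
    - [1,[0,0,0],[0,0,0]]

```text
time_s: 8.65
tcp_pos: [583.7, -69.6, 36.4]
ee_rot: [3.141, -0.0, 0.332]
ft_force: [-1.2, -1.1, 8.3]
grip_width: -0.1
grip_force: 3.8
```

Cap 2 is home at the same height. On to cap 3.

>>> arm_command:
  steps:
    - [1,[0,0,-0.017],[0,0,0]]
    - [1,[0,0,-0.017],[0,0,0]]
    - [1,[-0.01,-0.024,0],[0,0,0]]
    - [1,[-0.012,-0.027,0],[0,0,0]]
    - [1,[-0.012,-0.027,0],[0,0,0]]
    - [1,[-0.009,-0.022,0],[0,0,0]]
    - [1,[0,0,0],[0,0,0]]
    - [1,[0,0,0],[0,0,0]]

```text
time_s: 9.65
tcp_pos: [547.2, -29.5, 52.6]
ee_rot: [3.141, -0.0, 0.332]
ft_force: [0.9, -0.4, 0.1]
grip_width: -0.2
grip_force: 0.0
```

```bash
python3 st.py 3
```

```text
9.65 [547.2009 -29.5377  52.5985] [ 3.141  -0.0005  0.3317] [ 0.8956 -0.4478  0.0827] -0.22309730588331206 to cap [ 0.0007 -0.0006 -0.0068]
```

>>> arm_command:
  steps:
    - [1,[0,0,0.01],[0,0,0]]
    - [1,[0,0,0.008],[0,0,0]]
    - [1,[0,0,0.003],[0,0,0]]
    - [1,[0,0,0.003],[0,0,0]]
    - [1,[0,0,0.003],[0,0,0]]
    - [1,[0,0,0.003],[0,0,0]]
    - [1,[0,0,0.001],[0,0,0]]
    - [1,[0,0,0],[0,0,0]]
    - [1,[0,0,0],[0,0,0]]

```text
time_s: 10.78
tcp_pos: [546.9, -29.1, 37.0]
ee_rot: [3.142, -0.0, 0.332]
ft_force: [-0.6, -1.3, 1.2]
grip_width: -0.1
grip_force: 0.7
```

>>> arm_command:
  steps:
    - [1,[0,0,0.003],[0,0,0]]
    - [1,[0,0,0],[0,0,0]]
    - [1,[0,0,0],[0,0,0]]

```text
time_s: 11.15
tcp_pos: [547.0, -29.2, 36.3]
ee_rot: [3.141, 0.0, 0.332]
ft_force: [-2.4, -1.4, 9.4]
grip_width: 0.1
grip_force: 4.3
```

Cap 3 is home. On to cap 4.

>>> arm_command:
  steps:
    - [1,[0,0,-0.017],[0,0,0]]
    - [1,[0,0,-0.017],[0,0,0]]
    - [1,[0.003,-0.025,0],[0,0,0]]
    - [1,[0.005,-0.03,0],[0,0,0]]
    - [1,[0.005,-0.03,0],[0,0,0]]
    - [1,[0.004,-0.023,0],[0,0,0]]
    - [1,[0,0,0],[0,0,0]]
    - [1,[0,0,0],[0,0,0]]

```text
time_s: 12.15
tcp_pos: [537.3, 24.1, 52.4]
ee_rot: [3.141, 0.0, 0.331]
ft_force: [0.1, 0.0, 1.0]
grip_width: 0.0
grip_force: 0.0
```

```bash
python3 st.py 4
```

```text
12.15 [537.3327  24.142   52.4148] [3.1411 0.0002 0.3315] [0.1361 0.0031 0.9954] 0.03426636754240929 to cap [ 0.0009 -0.0006 -0.0072]
```

>>> arm_command:
  steps:
    - [1,[0,0,0.01],[0,0,0]]
    - [1,[0,0,0.008],[0,0,0]]
    - [1,[0,0,0.003],[0,0,0]]
    - [1,[0,0,0.003],[0,0,0]]
    - [1,[0,0,0.003],[0,0,0]]
    - [1,[0,0,0.003],[0,0,0]]
    - [1,[0,0,0.001],[0,0,0]]
    - [1,[0,0,0],[0,0,0]]
    - [1,[0,0,0],[0,0,0]]

```text
time_s: 13.28
tcp_pos: [537.7, 25.0, 37.0]
ee_rot: [-3.141, -0.001, 0.332]
ft_force: [1.3, -0.2, 1.1]
grip_width: -0.2
grip_force: 0.2
```

>>> arm_command:
  steps:
    - [1,[0,0,0.003],[0,0,0]]
    - [1,[0,0,0],[0,0,0]]
    - [1,[0,0,0],[0,0,0]]

```text
time_s: 13.65
tcp_pos: [537.8, 24.9, 36.4]
ee_rot: [3.141, -0.001, 0.332]
ft_force: [-2.0, -0.4, 7.5]
grip_width: -0.1
grip_force: 3.8
```

Cap 4 is home. On to cap 5.

>>> arm_command:
  steps:
    - [1,[0,0,-0.017],[0,0,0]]
    - [1,[0,0,-0.017],[0,0,0]]
    - [1,[0.015,-0.023,0],[0,0,0]]
    - [1,[0.022,-0.034,0],[0,0,0]]
    - [1,[0.022,-0.034,0],[0,0,0]]
    - [1,[0.016,-0.025,0],[0,0,0]]
    - [1,[0,0,0],[0,0,0]]
    - [1,[0,0,0],[0,0,0]]

```text
time_s: 14.65
tcp_pos: [553.6, 91.0, 52.2]
ee_rot: [3.141, 0.001, 0.331]
ft_force: [0.5, 0.2, -0.5]
grip_width: 0.2
grip_force: 0.0
```

```bash
python3 st.py 5
```

```text
14.65 [553.5566  90.985   52.1986] [3.1409 0.0011 0.3315] [ 0.5363  0.2418 -0.5006] 0.18618774866838567 to cap [ 0.0026 -0.0003 -0.0076]
```

>>> arm_command:
  steps:
    - [1,[0.002,0,0.01],[0,0,0]]
    - [1,[0,0,0.008],[0,0,0]]
    - [1,[0,0,0.003],[0,0,0]]
    - [1,[0,0,0.003],[0,0,0]]
    - [1,[0,0,0.003],[0,0,0]]
    - [1,[0,0,0.003],[0,0,0]]
    - [1,[0,0,0.001],[0,0,0]]
    - [1,[0,0,0],[0,0,0]]
    - [1,[0,0,0],[0,0,0]]

```text
time_s: 15.78
tcp_pos: [555.0, 92.4, 37.0]
ee_rot: [-3.141, -0.001, 0.332]
ft_force: [-0.2, -0.2, 0.4]
grip_width: 0.1
grip_force: 0.4
```

>>> arm_command:
  steps:
    - [1,[0,0,0.003],[0,0,0]]
    - [1,[0,0,0],[0,0,0]]
    - [1,[0,0,0],[0,0,0]]

```text
time_s: 16.15
tcp_pos: [555.0, 92.3, 36.3]
ee_rot: [3.141, -0.0, 0.332]
ft_force: [-2.5, -0.7, 7.5]
grip_width: -0.1
grip_force: 3.9
```

Cap 5 is home. Drawing clear, then a check picture.

>>> arm_command:
  steps:
    - [1,[0,0,-0.03],[0,0,0]]
    - [1,[0,0,-0.06],[0,0,0]]
    - [1,[0,0,-0.08],[0,0,0]]
    - [1,[0,0,-0.08],[0,0,0]]
    - [1,[0,0,-0.08],[0,0,0]]
    - [1,[0,0,-0.08],[0,0,0]]
    - [1,[0,0,-0.04],[0,0,0]]
    - [1,[0,0,0],[0,0,0]]
    - [1,[0,0,0],[0,0,0]]
    - [1,[0,0,0],[0,0,0]]

```text
time_s: 17.4
tcp_pos: [554.0, 91.8, 259.0]
ee_rot: [-3.141, 0.003, 0.332]
ft_force: [-0.1, -0.5, 0.5]
grip_width: -0.1
grip_force: 0.0
```

```bash
python3 st.py 5; python3 - <<'E'
from h import *
from cell import cams
f=cams.grab_frame("side"); print(np.round([refine2(f["image"],p) for p in [(295,186),(317,201),(325,217),(320,237),(301,257)]],2))
cv2.imwrite("pics/end.png",cv2.resize(f["image"][140:290,220:400],None,fx=4,fy=4,interpolation=cv2.INTER_CUBIC)[:,:,::-1])
E
```

```text
17.4 [553.981   91.8471 259.0284] [-3.1412  0.0026  0.332 ] [-0.1482 -0.4907  0.5158] -0.06782475431003221 to cap [0.0023 0.0012 0.4061]
[[296.05 182.93]
 [316.18 201.68]
 [324.77 218.45]
 [319.89 237.01]
 [300.49 257.59]]
```

View pics/end.png

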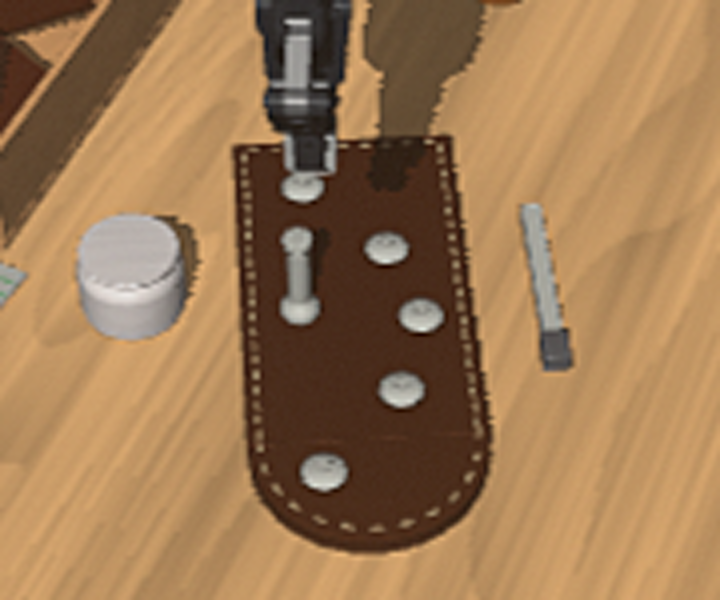

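The final view shows all five caps sunk, about 1.1–1.4 px lower where visible. The gripper partly hides cap 1. The panel, stamp, tin and setter have not moved, and the gripper is clear.

```bash
python3 -c "
from cell import env; print(env.finish_job())"
```

```text
the job is handed in; nothing more can be done
None
```

I pressed all five caps home in order from the square end to the round end, each to its hard stop at 7.5–10 N, then drew clear and handed the job in at about 17.5 s; in the last picture the panel, stamp, tin and setter had not moved (the mallet, awl and bottle were not rechecked), and no verdict came back.

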